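# Load the twin buffet warmer, snap its lids shut and switch it on

### The job

Get lunch warming in the twin warmer: put every potato on the counter into its left pan and every corn cob into its right pan (left and right as seen from the knob side), then press each hinged lid down until its catch clicks and holds it fully shut. Only when both pans are loaded and both lids have clicked shut, turn both knobs clockwise to on until they click; leave everything else on the counter undisturbed.

Things in the scene. Friction and masses are not known exactly. Their poses are not given: they have to be found in the camera images.
- warmer: Twin buffet warmer, steel with a black front deck, fixed. Origin on the counter; x from the knob side (front, robot side) to the hinge side, y to the left seen from the knobs, z up. Front edge x = -130 mm, back +110, width 360. Deck: x -130 to -66, top 65 mm up. Pan rims 90 mm up. On the deck before each pan's middle (x -89 to -67, y +-85 mm) a 22 mm wide catch housing, 92 mm high.
- pan_left (a point): Centre of the floor of the left pan (warmer +y side), where the potatoes belong. Axes as the warmer's. The pan is open above, inside 150 mm (x) by 155 mm (y) and 60 mm deep, its floor 30 mm above the counter; walls 12 to 16 mm thick.
- pan_right (a point): Centre of the floor of the right pan (warmer -y side), where the corn cobs belong. Axes as the warmer's; same size as the left pan, 171 mm from it centre to centre.
- lid_left (a joint): Left lid's hinge angle (rad): 0 shut, 1.82 stop; starts open at 1.66 to 1.78. Hinge axis along the warmer's y at x = +104 mm, 94 mm above the counter, middle at y = +85 mm. Stiff hinge (0.3 N m): the lid stays where left. At about 0.1 its tongue meets the spring catch: press on with about 10 N (15 at most) near the front edge until it snaps to 0 and is held; else it stays proud.
- lid_right (a joint): Right lid's hinge angle (rad), same as the left (hinge middle at warmer y = -85 mm). Each lid is a steel panel 170 mm from hinge to front edge, 165 mm wide, 6 mm thick, its underside on the rim when shut; the outer face has a raised middle (12 mm high, 20 to 132 mm from the hinge) and a black bar handle 70 mm from the hinge that stands 34 mm off the face.
- lid_left_press (a point): Where to push the left lid: on the flat front margin of its outer face (upper face when shut), midway across, 152 mm from the hinge axis, 18 mm from the front edge. Axes are the lid's: z out of the outer face, x from the front edge towards the hinge.
- lid_right_press (a point): The same point of the right lid.
- knob_left (a joint): Rotary switch of the left pan (rad): 0 = off, pointer line to the warmer's back, at the ring mark; 1.4 = on, 80 degrees clockwise seen from above, pointer to the right, at the solid dot. A stop and a spring detent at each end: past 0.7 the spring carries it to the other end. Turning takes about 0.1 N m.
- knob_right (a joint): Rotary switch of the right pan; same as the left (0 off, 1.4 on, clockwise).
- knob_left_grip (a point): On the left knob's vertical axis, 93 mm above the counter, at the height to grip; 98 mm in front of the warmer's origin, 40 mm left of its middle line. Knob: black disc 40 mm across with an upright bar grip 38 mm long, 13 mm wide, from 73 to 103 mm above the counter. The bar runs along this point's x axis, which turns with the knob and points along the white pointer line.
- knob_right_grip (a point): The same point of the right knob, 40 mm right of the warmer's middle line (80 mm from the left knob).
- potato1_center (a point): Centre of a brown potato, an oval about 68 x 54 x 43 mm (x long, y, z high as it lies at the start, centre 21 mm above the counter), about 110 g, loose on the counter; it may be absent from a run.
- potato2_center (a point): Centre of a brown potato, an oval about 64 x 56 x 44 mm (x long, y, z high as it lies at the start, centre 21 mm above the counter), about 110 g, loose on the counter; it may be absent from a run.
- potato3_center (a point): Centre of a brown potato, an oval about 66 x 53 x 42 mm (x long, y, z high as it lies at the start, centre 21 mm above the counter), about 110 g, loose on the counter; it may be absent from a run.
- corn1_center (a point): Centre of a pale yellow corn cob without its husk, 125 mm long along its x axis (plus a 12 mm stem at the -x end), 48 mm wide and 43 mm high (eight slightly flat sides) over most of its length, tapering to 21 mm at the +x end; about 200 g, lies loose with its centre 22 mm above the counter; it may be absent from a run.
- corn2_center (a point): Centre of a pale yellow corn cob without its husk, 125 mm long along its x axis (plus a 12 mm stem at the -x end), 48 mm wide and 43 mm high (eight slightly flat sides) over most of its length, tapering to 21 mm at the +x end; about 200 g, lies loose with its centre 22 mm above the counter; it may be absent from a run.
- whistle: Steel whistle weight of the pressure cooker, 48 mm across, 58 mm high, standing loose. Origin under its middle. Bystander.
- mug: White ceramic mug, 80 mm across, 82 mm high. Origin under its middle. Bystander.
- bowl: Terracotta bowl, 150 mm across, 55 mm high. Origin under its middle. Bystander.
- canister: Tin canister with its flip-top lid closed, 104 mm across, 136 mm high. Origin under its middle. Bystander.
- oil: Oil bottle, 64 mm across, 190 mm high. Origin under its middle. Bystander.
- scoop: White plastic scoop lying among the food: an open box 70 x 52 x 26 mm with a 75 mm handle on its -x side. Origin under the middle of the box. Bystander.
There are look-alikes about, which are no part of the job. What is shaped like the part that bears corn2_center but blue or purple is not meant.

How it is judged (in metres and radians):
On the way, in this order (a step that is already met when the one before it is completed fails the run):
1. every potato lies in the left pan and every corn cob in the right pan, with both knobs off (x of potato1_center in the frame of pan_left between -0.075 and 0.075 m and y of potato1_center in the frame of pan_left between -0.0775 and 0.0775 m and z of potato1_center in the frame of pan_left between 0.01 and 0.062 m and x of potato2_center in the frame of pan_left between -0.075 and 0.075 m and y of potato2_center in the frame of pan_left between -0.0775 and 0.0775 m and z of potato2_center in the frame of pan_left between 0.01 and 0.062 m and x of potato3_center in the frame of pan_left between -0.075 and 0.075 m and y of potato3_center in the frame of pan_left between -0.0775 and 0.0775 m and z of potato3_center in the frame of pan_left between 0.01 and 0.062 m and x of corn1_center in the frame of pan_right between -0.075 and 0.075 m and y of corn1_center in the frame of pan_right between -0.0775 and 0.0775 m and z of corn1_center in the frame of pan_right between 0.01 and 0.062 m and x of corn2_center in the frame of pan_right between -0.075 and 0.075 m and y of corn2_center in the frame of pan_right between -0.0775 and 0.0775 m and z of corn2_center in the frame of pan_right between 0.01 and 0.062 m and value of joint each of knob_left, knob_right below 0.2 rad), for 0.2 s.
2. with all the food in and both knobs still off, both lids are pressed shut and held by their catches (all of step 1 and value of joint each of lid_left, lid_right below 0.03 rad), for 0.3 s.
At the end, for the whole second after the job is handed in: Every potato present lies in the left pan and every corn cob present in the right pan (centres within the pan walls and at most 62 mm above the pan floor); both lids are shut (hinge angle below 0.03 rad, which only the engaged catch holds) and both knobs are on (above 1.25 of 1.4 rad) (x of potato1_center in the frame of pan_left between -0.075 and 0.075 m and y of potato1_center in the frame of pan_left between -0.0775 and 0.0775 m and z of potato1_center in the frame of pan_left between 0.01 and 0.062 m and x of potato2_center in the frame of pan_left between -0.075 and 0.075 m and y of potato2_center in the frame of pan_left between -0.0775 and 0.0775 m and z of potato2_center in the frame of pan_left between 0.01 and 0.062 m and x of potato3_center in the frame of pan_left between -0.075 and 0.075 m and y of potato3_center in the frame of pan_left between -0.0775 and 0.0775 m and z of potato3_center in the frame of pan_left between 0.01 and 0.062 m and x of corn1_center in the frame of pan_right between -0.075 and 0.075 m and y of corn1_center in the frame of pan_right between -0.0775 and 0.0775 m and z of corn1_center in the frame of pan_right between 0.01 and 0.062 m and x of corn2_center in the frame of pan_right between -0.075 and 0.075 m and y of corn2_center in the frame of pan_right between -0.0775 and 0.0775 m and z of corn2_center in the frame of pan_right between 0.01 and 0.062 m and value of joint each of lid_left, lid_right below 0.03 rad and value of joint each of knob_left, knob_right above 1.25 rad); the robot touches nothing.
It fails at once if a bystander (whistle weight, mug, bowl, canister, oil bottle or scoop) is pushed more than 60 mm from its place (distance of any of whistle, mug, bowl, canister, oil, scoop from where it was at the start of the episode above 0.06 m).
It fails at once if the mug, canister or oil bottle is tipped over (angle between any of mug, canister, oil's own z axis and vertical above 0.7 rad).
Of potato1, potato2, potato3 only 2 to 3 are there at a start; the rules pass over those that are not, and their reading is None.
Of corn1, corn2 only 1 to 2 are there at a start; the rules pass over those that are not, and their reading is None.
At some moment in a run one of potato1, potato2, potato3, corn1, corn2 may be knocked a few centimetres aside while the robot is not near it.
Once in a run the grip may slacken for a moment while it holds something.
It also fails if it takes over 210 s, if anything falls off the work surface, if the arm or the gripper's body presses on something with over 40 N, if the wrist force passes 120 N, or if a joint passes its speed limit or range.

### The arm

A 6-joint arm with a two-finger parallel gripper is mounted at the origin on the work surface. World frame = base frame: x ahead of the robot, y to its left, z up, the work surface at z = 0. Lengths are in mm, angles in degrees, forces in N, time in s.
With the tool pointing down it reaches from about 400 to 925 mm from the base axis. Payload 12.5 kg.
Tool frame: the origin (TCP) lies on the centre line of the jaws, within the pads' length; the fingertips stand 8 mm ahead of it and the grasp point (between the pads) lies 11 mm behind it; z points along the fingers, y is the line along which they close (so a half turn about z gives the same grasp; the last joint's range is limited). The gripper opens to 95 mm and grips with 3 to 60 N. Pads are 20 mm wide; open, the fingers measure 119 mm over their backs; the gripper's body (75 mm by 180 mm) begins 59 mm behind the grasp point.
Start: joints at [61.158, 28.126, 89.318, -0, 62.55, -6.05], TCP at [242.104, 576.222, 222.661] pointing down, gripper open.
Joint ranges: [-177.58, 177.58], [-47.91, 125.51], [2.72, 160], [-65.01, 245.01], [3.68, 167.84], [-153.87, 153.87]. Speed limits (degrees/s): [127.2, 127.2, 159.86, 180, 180, 180].

### API

Orientations are given as [roll, pitch, yaw] about the fixed x, y, z axes, in that order (R = Rz(yaw) Ry(pitch) Rx(roll)).
In Python, from station import robot, viewer, finder gives the robot as it stands.
- The arm moves only by the tool servo_tool, never from a script. Its argument "rows" is text: rows parted by semicolons, each of 7 numbers parted by spaces: the shift along the tool's x, y, z in mm, then the turn, a rotation vector about the tool's x, y, z in degrees, then the closure, from -1 (fully open) to 1 (shut). In form: tx ty tz ax ay az claw; .... A call has 1 to 20 rows; each row is the pose to reach, as a shift and turn from the pose commanded when the call began, along the tool's axes at that moment; what a row does not reach only later rows make up. A row lasts 1/10 s, in which the tool goes at most 50 mm and 8.59 degrees, less where a joint would pass 70% of its speed; a pose out of reach is approached as far as the arm can. A call with a gripper value outside its range is refused whole. The fingers move at their own pace and stop on an object; "grip_force" is the grip in N (left out, the last holds). Time passes only in rows, so rows that repeat a pose let the fingers close. It gives the time, the measured TCP pose, the force, the opening and the grip force at its end, in the units of the state.
- robot.read_state(): the state, without advancing time (a new reading comes with each control period).
- viewer.grab_frame(name): name is "scene" or "side" or "wrist"; returns a dict with "frame" (384x512x3 uint8, blue, green, red), "fx", "fy", "cx", "cy" (pixels), "R" (3x3) and "t" (3): a world point X has camera coordinates R X + t. Camera axes: x right, y down, z forward; pixel columns grow to the right and rows downward; lengths in mm; the calibration is good to about 2 mm. The wrist camera is an equidistant fisheye: a pixel r from the principal point sees the ray r / f radians off the axis. A picture is of the moment at which its call begins. There is no depth.
- robot.job_done(): hands the job in; it is judged then, once.
Trained networks look in a picture, given as the dict that the camera call returned (one of the last four; its "shot" number tells which), for a name from the list of things; names that differ only in an ending like _2 or _b are one class to them, and where a whole thing is asked for, a point or a joint stands for the part that bears it (a point fixed in the world has none). Each returns a list of dicts, best first, with "conf" (0 to 1); they miss things now and then, are a little off and sometimes report something else, mostly with a low value. They report only what shows in the picture. A call takes as long as a camera call. They do not tell look-alikes from the thing itself.
- finder.trace(thing, picture): "region" (384x512 bool, what is visible of it) and "position" ([row, column] in pixels, amid what is visible of it).
The state is a dict: "clock": time; "qpos": joint angles; "joint_vel": joint speeds; "joint_torque": joint torques, N m; "tcp_pos": TCP position; "eef_rot": TCP orientation; "ft_force": force on the tool from outside, world axes, zero at the start; "torque": the same for the moment, N m; "gripper_width": finger opening in mm; "grasp_force": force on a finger pad.
Only numpy, scipy, OpenCV 4.12 (cv2) and the standard library are available. Lean on these libraries where they do the work, as an engineer would, in place of code of your own. Each camera call takes 0.05 s, during which the arm holds its last target. There are 200 camera calls.

## Working session

There is one attempt and no reset: what is moved stays moved. The work goes in short steps, Python scripts to look and compute and a tool call to move; the robot and the scene stay as the last step left them, time stands still between calls to the robot, and variables do not carry over. Pictures are saved under pics/ and viewed, at most 18 in all, crops included, and the job is handed in when it is done.

Besides the shell and the picture viewer there is one more tool, called as name(argument=value, ...), one argument or row to a line, values as JSON. servo_tool: Moves the arm, as the interface text tells. Its arguments: {"type":"object","properties":{"rows":{"type":"string"},"grip_force":{"type":"number"}},"required":["rows"]}

```bash
ls; mkdir -p pics; cat > h.py <<'E'
from station import robot, viewer, finder
import numpy as np, cv2
from scipy.spatial.transform import Rotation as Ro
def ray(p,px):
    r,c=px; R=np.array(p["R"]);t=np.array(p["t"])
    u=np.array([(c-p["cx"])/p["fx"],(r-p["cy"])/p["fy"]])
    if p.get("wrist"):
        th=np.hypot(*u); d=np.array([*(u/max(th,1e-9)*np.sin(th)),np.cos(th)])
    else: d=np.array([*u,1.])
    d=R.T@d; return -R.T@t, d/np.linalg.norm(d)
def grab(n):
    p=viewer.grab_frame(n); p["wrist"]=(n=="wrist") ; return p
def atz(p,px,z):
    o,d=ray(p,px); return o+d*(z-o[2])/d[2]
def tri(a,b):
    (o1,d1),(o2,d2)=a,b
    A=np.stack([d1,-d2],1); s=np.linalg.lstsq(A,o2-o1,rcond=None)[0]
    x,y=o1+s[0]*d1,o2+s[1]*d2; return (x+y)/2,np.linalg.norm(x-y)
def proj(p,X):
    x=np.array(p["R"])@X+np.array(p["t"])
    if p.get("wrist"):
        th=np.arctan2(np.hypot(x[0],x[1]),x[2]); u=x[:2]/np.hypot(x[0],x[1])*th
    else: u=x[:2]/x[2]
    return np.array([p["fy"]*u[1]+p["cy"],p["fx"]*u[0]+p["cx"]])
E
python3 - <<'E'
from h import *
ps={n:grab(n) for n in ["scene","side","wrist"]}
a=np.vstack([cv2.resize(ps["scene"]["frame"],(512,384))])
for n in ps: cv2.imwrite(f"pics/{n}0.png",cv2.resize(ps[n]["frame"],(768,576)))
for n in ps:
  print(n,np.round(-np.array(ps[n]["R"]).T@ps[n]["t"]),ps[n]["fx"])
names=["warmer","potato1_center","corn1_center","lid_left","lid_right","knob_left","knob_right","knob_left_grip","knob_right_grip","whistle","mug","bowl","canister","oil","scoop"]
for n in names:
  for k in ps:
    for f in finder.trace(n,ps[k])[:5]:
      if f["conf"]>.2: print(n,k,round(f["conf"],2),np.round(f["position"]),f["region"].sum(),np.round(atz(ps[k],f["position"],21))[:2])
E
```

```text
pics
scene [1602. -606. 1355.] 454.618922093201
side [ -166. -1034.  1214.] 421.9665121830337
wrist [168. 609. 386.] 297.3186396354542
warmer scene 0.23 [241. 182.] 386 [ 583. -407.]
warmer side 0.67 [171. 216.] 7497 [565. 217.]
potato1_center scene 0.73 [198. 222.] 179 [ 462. -194.]
potato1_center side 0.48 [237. 251.] 146 [ 450. -184.]
corn1_center scene 0.58 [202. 195.] 174 [ 432. -295.]
lid_left scene 0.56 [144. 345.] 452 [432. 420.]
lid_left side 0.67 [136. 201.] 1313 [656. 483.]
lid_right scene 0.83 [176. 323.] 581 [549. 226.]
lid_right side 0.7 [141. 243.] 1317 [790. 322.]
lid_right side 0.52 [173. 218.] 7379 [563. 204.]
knob_left side 0.52 [186. 192.] 82 [427. 199.]
knob_right scene 0.58 [164. 279.] 85 [400. 104.]
knob_right side 0.44 [189. 208.] 95 [468. 141.]
knob_left_grip scene 0.58 [162. 278.] 37 [391. 102.]
knob_left_grip scene 0.52 [148. 285.] 91 [323. 175.]
knob_left_grip side 0.41 [186. 191.] 81 [424. 200.]
knob_right_grip scene 0.52 [163. 276.] 71 [391.  93.]
knob_right_grip side 0.67 [190. 208.] 70 [465. 136.]
whistle scene 0.43 [228. 274.] 155 [693. -86.]
whistle side 0.55 [195. 283.] 125 [692. -84.]
mug scene 0.59 [239. 250.] 674 [ 693. -186.]
mug scene 0.5 [175. 324.] 595 [548. 233.]
mug scene 0.42 [194. 358.] 1049 [700. 291.]
mug side 0.58 [204. 306.] 530 [ 727. -184.]
mug side 0.44 [193. 211.] 80 [466. 112.]
bowl scene 0.73 [230. 314.] 1085 [770.  43.]
bowl side 0.92 [168. 280.] 683 [796.  57.]
bowl side 0.62 [257. 318.] 444 [ 576. -410.]
canister scene 0.75 [192. 357.] 1005 [691. 292.]
canister scene 0.54 [204. 194.] 169 [ 439. -300.]
canister side 0.48 [205. 308.] 477 [ 729. -194.]
canister wrist 0.64 [381.   5.] 87 [ 541. -407.]
oil scene 0.93 [140. 380.] 522 [482. 569.]
oil side 0.57 [132. 176.] 423 [580. 593.]
oil side 0.24 [170. 216.] 7262 [568. 222.]
scoop scene 0.58 [236. 216.] 339 [ 622. -290.]
scoop side 0.72 [234. 301.] 344 [ 605. -293.]
```

```bash
python3 - <<'E'
from h import *
a=grab("scene")["frame"][90:300,130:410]; b=grab("side")["frame"][90:300,130:380]
cv2.imwrite("pics/a.png",cv2.resize(a,None,fx=2.85,fy=2.85,interpolation=cv2.INTER_CUBIC))
cv2.imwrite("pics/b.png",cv2.resize(b,None,fx=2.85,fy=2.85,interpolation=cv2.INTER_CUBIC))
E
```

```text
(no output)
```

View pics/a.png

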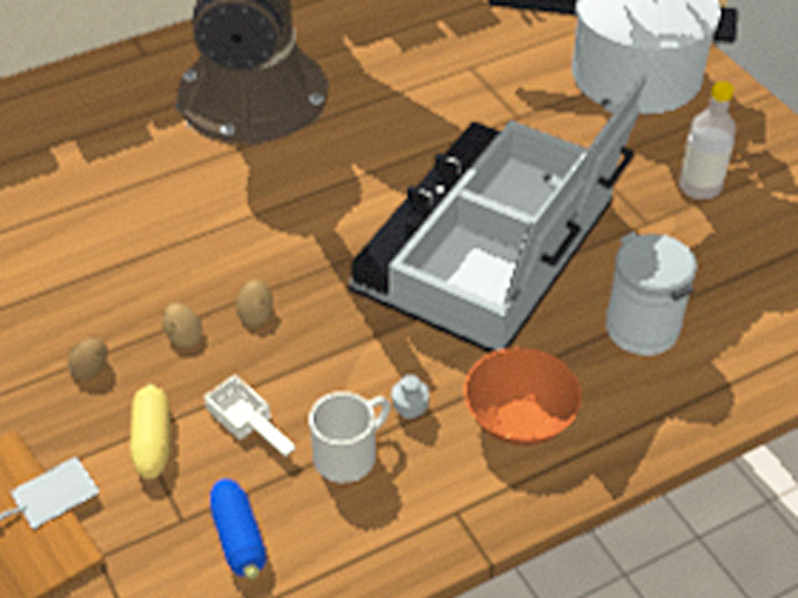

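View pics/b.png

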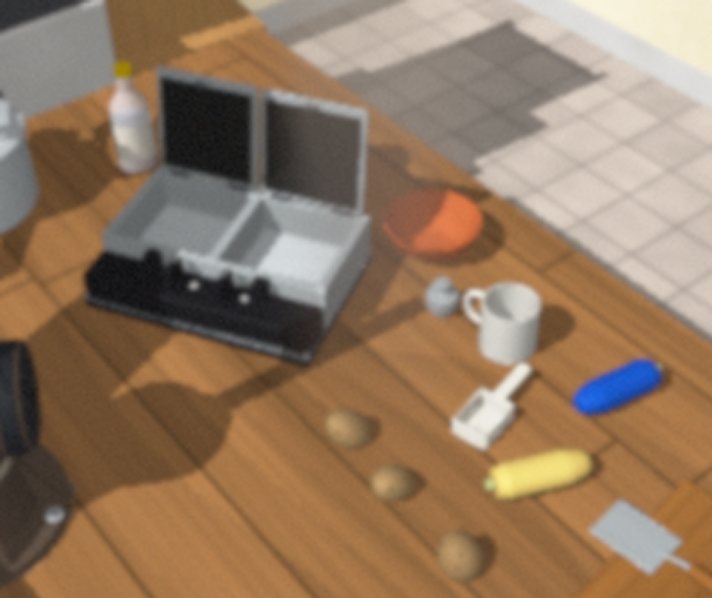

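Three potatoes lie at crop A (88,363), (183,327) and (255,306), with the yellow cob at (150,432). The blue cob is a look-alike. Scoop, whistle and mug stand near them, and the warmer's lids are open. I'll triangulate these.

```bash
python3 - <<'E'
from h import *
a=grab("scene");b=grab("side")
P=dict(pA=((88,363),(460,555)),pB=((183,327),(393,482)),pC=((255,306),(349,428)),corn=((150,432),(540,474)),
scoop=((237,402),(485,420)),whis=((410,397),(442,298)),mugtop=((343,417),(510,303)),bfR=((350,288),(308,357)),
rimfR=((395,270),(318,300)),rimbR=((505,320),(370,245)),divb=((533,220),(255,195)),bowl=((525,395),(435,225)),cornstem=((150,385),(490,486)))
f=lambda q:(90+q[1]/2.85,130+q[0]/2.85)
for k,(u,v) in P.items():
    X,e=tri(ray(a,f(u)),ray(b,f(v))); print(k,np.round(X),round(e,1),np.round(atz(a,f(u),21))[:2],np.round(atz(b,f(v),21))[:2])
# yellow cob endpoints per view
for p in (a,b):
    hsv=cv2.cvtColor(p["frame"],cv2.COLOR_BGR2HSV); m=cv2.inRange(hsv,(22,90,120),(35,255,255))
    n,l,s,c=cv2.connectedComponentsWithStats(m)
    for i in range(1,n):
        if s[i,4]>60:
            print(s[i],np.round(c[i]),np.round(atz(p,c[i][::-1],22)))
            ys,xs=np.where(l==i); G=np.array([atz(p,(y,x),22)[:2] for y,x in zip(ys,xs)]); w,V=np.linalg.eigh(np.cov(G.T)); print(np.degrees(np.arctan2(V[1,1],V[0,1])),np.sqrt(w)*4)
print({k:np.round(v,1) for k,v in robot.read_state().items()})
E
```

```text
pA [ 430. -436.   12.] 2.7 [ 439. -438.] [ 426. -439.]
pB [ 436. -301.   15.] 1.3 [ 441. -302.] [ 433. -306.]
pC [ 447. -197.   14.] 0.5 [ 453. -199.] [ 444. -201.]
corn [ 585. -408.   19.] 2.6 [ 586. -407.] [ 584. -411.]
scoop [ 594. -293.   16.] 9.5 [ 595. -290.] [ 591. -302.]
whis [699. -90.  24.] 2.1 [696. -88.] [701. -90.]
mugtop [ 724. -200.   79.] 3.3 [ 683. -180.] [ 770. -159.]
bfR [481. -63.  16.] 5.3 [487. -68.] [478. -64.]
rimfR [529. -20.  70.] 4.1 [487.   5.] [558.  20.]
rimbR [674.  59.  52.] 28.4 [642.  91.] [693.  69.]
divb [567. 179. 110.] 7.2 [496. 231.] [626. 283.]
bowl [783.  28.  45.] 9.6 [765.  45.] [801.  43.]
cornstem [ 520. -384.   25.] 8.0 [ 514. -379.] [ 523. -386.]
[176 225  14  33 370] [182. 241.] [ 583. -408.   22.]
158.75192280404815 [ 50.75291173 154.56568641]
[300 248  37  17 378] [318. 256.] [ 582. -407.   22.]
160.06954479807436 [ 54.46134565 144.59199064]
{'clock': np.float64(2.6), 'qpos': array([61.2, 28.1, 89.3,  0. , 62.6, -6.1]), 'joint_vel': array([ 0. ,  0.1, -0. ,  0.1,  0. ,  0.1]), 'joint_torque': array([ -0. , -61.2, -25.8,   0.1,   0. ,   0. ]), 'tcp_pos': array([242.1, 576.2, 222.7]), 'eef_rot': array([180. ,   0. , 157.2]), 'ft_force': array([ 0.2, -0. , -0.4]), 'torque': array([-0.,  0., -0.]), 'grasp_force': np.float64(0.0), 'gripper_width': np.float64(95.2)}
```

```bash
cat >> h.py <<'E'
def rel(*targets):
    """world targets (x,y,z,yaw) tool down -> tool-frame rows"""
    s=robot.read_state(); R0=Ro.from_euler('xyz',s["eef_rot"],degrees=True); p0=np.array(s["tcp_pos"])
    for i,t in enumerate(targets):
        R=Ro.from_euler('xyz',[180,0,t[3]],degrees=True) if len(t)==4 else Ro.from_euler('xyz',t[3:],degrees=True)
        d=R0.inv().apply(np.array(t[:3])-p0); w=(R0.inv()*R).as_rotvec(degrees=True)
        if w[2]<-179: w=-w
        pr=targets[i-1][:3] if i else p0
        n=max(np.linalg.norm(np.array(t[:3])-pr)/50,np.linalg.norm(w)/8.59)
        print("row",*np.round(d).astype(int),*np.round(w,1),"n~%.1f"%n)
E
python3 -c "
from h import *
rel((242,576,380,157.2),(430,200,380,180))"
```

```text
row 0 0 -157 0.0 0.0 0.0 n~3.1
row -319 -274 -157 0.0 0.0 -22.8 n~8.4
```

servo_tool(
  rows="0 0 -157 0 0 0 -1;0 0 -157 0 0 0 -1;0 0 -157 0 0 0 -1;0 0 -157 0 0 0 -1;-319 -274 -157 0 0 -22.8 -1;-319 -274 -157 0 0 -22.8 -1;-319 -274 -157 0 0 -22.8 -1;-319 -274 -157 0 0 -22.8 -1;-319 -274 -157 0 0 -22.8 -1;-319 -274 -157 0 0 -22.8 -1;-319 -274 -157 0 0 -22.8 -1;-319 -274 -157 0 0 -22.8 -1;-319 -274 -157 0 0 -22.8 -1;-319 -274 -157 0 0 -22.8 -1;-319 -274 -157 0 0 -22.8 -1",
)

```text
clock: 4.1
tcp_pos: [430.0, 199.9, 379.3]
eef_rot: [180.0, -0.0, 179.9]
ft_force: [0.6, 0.0, 0.0]
gripper_width: 95.0
grasp_force: 0.0
```

```bash
python3 - <<'E'
from h import *
p=grab("wrist"); cv2.imwrite("pics/w1.png",cv2.resize(p["frame"],(800,600),interpolation=cv2.INTER_CUBIC))
np.save("w1.npy",{k:np.array(p[k]) for k in("R","t","fx","fy","cx","cy","wrist")},allow_pickle=True)
for n in ["knob_left","knob_right","warmer","lid_left","potato1_center"]:
    for f in finder.trace(n,p)[:3]: print(n,round(f["conf"],2),np.round(f["position"]),f["region"].sum())
E
```

```text
knob_left 0.62 [130. 218.] 487
knob_right 0.7 [161. 178.] 475
warmer 0.96 [201. 250.] 34598
warmer 0.39 [307. 164.] 636
lid_left 0.82 [255. 311.] 5187
potato1_center 0.85 [165.  65.] 437
potato1_center 0.72 [225.  45.] 614
```

View pics/w1.png

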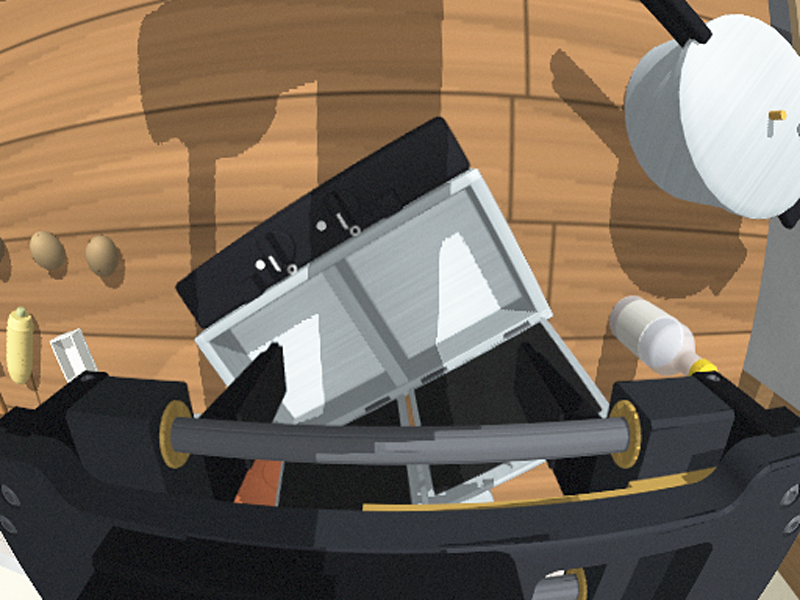

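The wrist view shows the warmer's deck corners at (440,118) and (178,285). The rim corners are at (480,172), (197,335) and (550,313), with the knobs near (338,208) and (275,250). I'll fit the warmer's pose from these.

```bash
python3 - <<'E'
from h import *
p=np.load("w1.npy",allow_pickle=True).item()
f=lambda q:(q[1]/1.5625,q[0]/1.5625)
D=dict(dFL=((442,120),65),dFR=((178,287),65),rFL=((478,172),90),rFR=((197,336),90),rBL=((551,315),90),ringL=((355,231),65),dotL=((320,226),65),ringR=((292,270),65),dotR=((260,265),65),
inFL=((470,187),90),inBL=((540,314),90),divF=((338,262),90),divB=((405,385),90),pcFLfloor=((455,208),30),knL=((218*1.5625,130*1.5625),88),knR=((178*1.5625,161*1.5625),88))
W={k:atz(p,f(q),z) for k,(q,z) in D.items()}
for k,v in W.items(): print(k,np.round(v))
for a,b in [("dFR","dFL"),("rFR","rFL"),("rFL","rBL"),("ringR","ringL"),("dotR","dotL"),("divF","divB"),("inFL","inBL"),("knR","knL")]:
    d=W[b]-W[a]; print(a,b,round(np.hypot(*d[:2])),round(np.degrees(np.arctan2(d[1],d[0])),1))
E
```

```text
dFL [304. 244.  65.]
dFR [478. -54.  65.]
rFL [356. 278.  90.]
rFR [528. -25.  90.]
rBL [503. 363.  90.]
ringL [419. 155.  65.]
dotL [413. 118.  65.]
ringR [460.  86.  65.]
dotR [454.  50.  65.]
inFL [371. 270.  90.]
inBL [502. 350.  90.]
divF [446. 140.  90.]
divB [583. 207.  90.]
pcFLfloor [398. 263.  30.]
knL [387. 144.  88.]
knR [435.  78.  88.]
dFR dFL 346 120.2
rFR rFL 348 119.5
rFL rBL 170 30.1
ringR ringL 81 120.7
dotR dotL 80 120.9
divF divB 152 26.3
inFL inBL 153 31.6
knR knL 81 125.9
```

```bash
python3 -c "
from h import *
rel((540,-310,360,180))"
```

```text
row -110 -511 20 0.0 0.0 0.1 n~10.5
```

servo_tool(
  rows="-110 -510 20 0 0 0 -1;-110 -510 20 0 0 0 -1;-110 -510 20 0 0 0 -1;-110 -510 20 0 0 0 -1;-110 -510 20 0 0 0 -1;-110 -510 20 0 0 0 -1;-110 -510 20 0 0 0 -1;-110 -510 20 0 0 0 -1;-110 -510 20 0 0 0 -1;-110 -510 20 0 0 0 -1;-110 -510 20 0 0 0 -1;-110 -510 20 0 0 0 -1;-110 -510 20 0 0 0 -1;-110 -510 20 0 0 0 -1",
)

```text
clock: 5.8
tcp_pos: [540.2, -308.7, 359.9]
eef_rot: [180.0, 0.0, -179.9]
ft_force: [-0.1, 0.0, 0.8]
gripper_width: 94.9
grasp_force: 0.0
```

```bash
cat >> h.py <<'E'
def food(p,thing,z,minc=.4):
    out=[]
    for f in finder.trace(thing,p):
        if f["conf"]<minc: continue
        ys,xs=np.where(f["region"]); k=max(1,len(ys)//300)
        G=np.array([atz(p,(y,x),z)[:2] for y,x in zip(ys[::k],xs[::k])]); w,V=np.linalg.eigh(np.cov(G.T))
        print(thing,round(f["conf"],2),np.round(f["position"]),len(ys),"xy",np.round(G.mean(0)),"ang",round(np.degrees(np.arctan2(V[1,1],V[0,1]))),"size",np.round(4*np.sqrt(w[::-1])))
        out.append((f,G.mean(0)))
    return out
E
python3 - <<'E'
from h import *
p=grab("wrist"); cv2.imwrite("pics/w2.png",cv2.resize(p["frame"],(800,600),interpolation=cv2.INTER_CUBIC))
food(p,"potato1_center",21,.2);food(p,"corn1_center",22,.2);food(p,"scoop",10,.3);
a=grab("scene");food(a,"potato1_center",21,.3)
E
```

```text
potato1_center 0.64 [ 95. 320.] 853 xy [ 445. -197.] ang 137 size [64. 51.]
potato1_center 0.43 [107. 468.] 423 xy [431. 122.] ang 85 size [70. 46.]
corn1_center 0.73 [231. 369.] 430 xy [699. -86.] ang 47 size [61. 43.]
scoop 0.82 [186. 270.] 1610 xy [ 613. -287.] ang -165 size [154.  55.]
potato1_center 0.42 [195. 221.] 151 xy [ 448. -197.] ang 157 size [84. 49.]
```

View pics/w2.png

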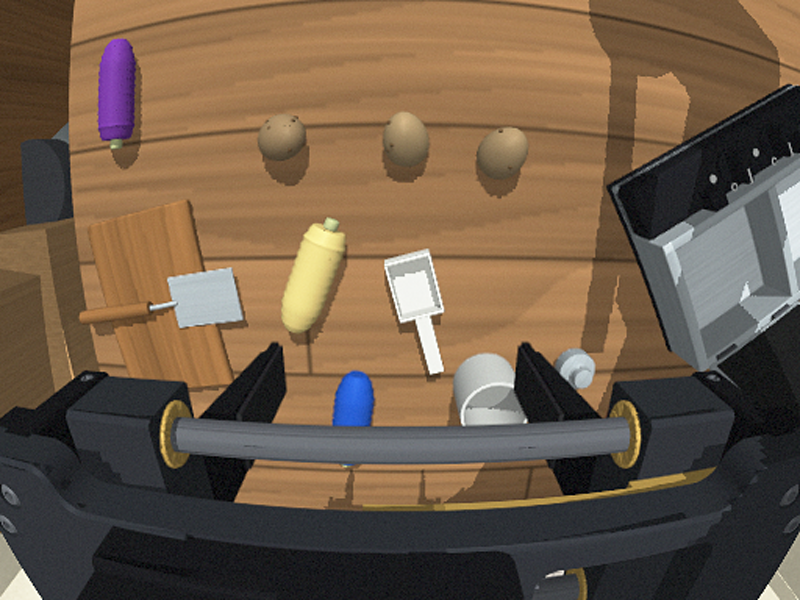

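The view shows potatoes at (282,138), (406,139) and (502,153). The corn is centred at (314,277) with its stem at (332,224). There are blue and purple look-alikes, and the scoop is at (415,285). I'll get accurate outlines next.

```bash
python3 - <<'E'
from h import *
p=grab("wrist"); im=cv2.resize(p["frame"],None,fx=2,fy=2,interpolation=cv2.INTER_CUBIC)
vis=im.copy()
for n,(u,v) in dict(A=(282,138),B=(406,139),C=(502,153),corn=(314,277)).items():
    c=np.array([u,v])/1.5625*2; h=np.array([42,42]) if n!="corn" else np.array([60,85])
    r=(*(c-h).astype(int),*(2*h)); m=np.zeros(im.shape[:2],np.uint8); 
    m[r[1]:r[1]+r[3],r[0]:r[0]+r[2]]=3 if n=="corn" else 2
    cc=(int(c[0]),int(c[1]))
    if n!="corn": cv2.circle(m,cc,34,3,-1)
    cv2.circle(m,cc,14,1,-1)
    if n=="corn":
        hs=cv2.cvtColor(im,cv2.COLOR_BGR2HSV);fg=np.zeros_like(m);fg[r[1]:r[1]+r[3],r[0]:r[0]+r[2]]=1
        fg=(fg&(cv2.inRange(hs,(22,60,150),(35,255,255))>0)).astype(np.uint8)
    else:
        cv2.grabCut(im,m,None,np.zeros((1,65)),np.zeros((1,65)),8,cv2.GC_INIT_WITH_MASK); fg=((m==1)|(m==3)).astype(np.uint8)
    fg=cv2.morphologyEx(fg,cv2.MORPH_OPEN,np.ones((7,7),np.uint8))
    k=max(cv2.findContours(fg,0,2)[0],key=cv2.contourArea); cv2.drawContours(vis,[k],-1,(0,0,255),1)
    G=np.array([atz(p,(y/2,x/2),21)[:2] for x,y in k[:,0]],np.float32)
    (cx,cy),(w,l),a=cv2.minAreaRect(G); e=cv2.fitEllipse(G)
    print(n,"rect",round(cx),round(cy),round(w),round(l),round(a),"ell",np.round(e[0]),np.round(e[1]),"longdir",round(e[2]+90),)
cv2.imwrite("pics/w2c.png",vis[120:560,280:880])
E
```

```text
A rect 433 -434 58 62 89 ell [ 438. -433.] [56. 76.] longdir 194
B rect 435 -301 63 48 0 ell [ 442. -302.] [51. 77.] longdir 180
C rect 448 -197 62 60 2 ell [ 451. -198.] [54. 74.] longdir 151
corn rect 584 -408 46 142 67 ell [ 585. -408.] [ 48. 142.] longdir 158
```

View pics/w2c.png

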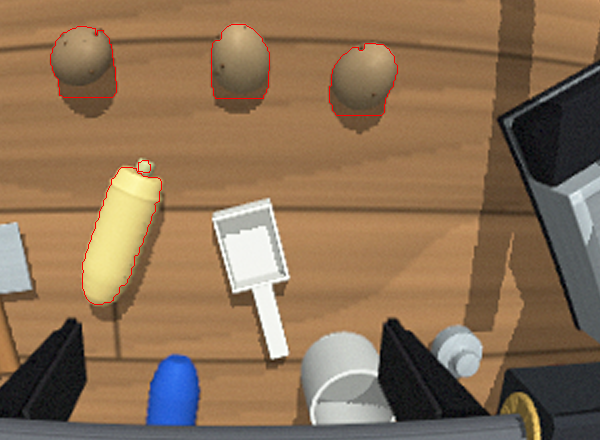

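```bash
python3 -c "
from h import *
rel((447,-197,110,137),(447,-197,11,137))"
```

```text
row 93 113 250 -0.0 0.0 43.0 n~5.8
row 93 113 349 -0.0 0.0 43.0 n~5.0
```

servo_tool(
  rows="93 113 250 0 0 43 -1;93 113 250 0 0 43 -1;93 113 250 0 0 43 -1;93 113 250 0 0 43 -1;93 113 250 0 0 43 -1;93 113 250 0 0 43 -1;93 113 250 0 0 43 -1;93 113 250 0 0 43 -1;93 113 290 0 0 43 -1;93 113 320 0 0 43 -1;93 113 349 0 0 43 -1;93 113 349 0 0 43 -1;93 113 349 0 0 43 -1;93 113 349 0 0 43 1;93 113 349 0 0 43 1;93 113 349 0 0 43 1;93 113 349 0 0 43 1;93 113 349 0 0 43 1;93 113 349 0 0 43 1;93 113 349 0 0 43 1",
  grip_force=25,
)

```text
clock: 8.15
tcp_pos: [447.1, -196.9, 10.6]
eef_rot: [180.0, -0.0, 137.0]
ft_force: [-0.7, -0.6, 0.2]
gripper_width: 49.5
grasp_force: 25.0
```

```bash
python3 -c "
from h import *
rel((447,-197,190,137),(429,255,190,210),(429,255,50,210))"
```

```text
row 0 0 -179 0.0 -0.0 0.0 n~3.6
row 321 318 -179 0.0 -0.0 -73.0 n~9.0
row 321 318 -39 0.0 -0.0 -73.0 n~8.5
```

servo_tool(
  rows="0 0 -179 0 0 0 1;0 0 -179 0 0 0 1;0 0 -179 0 0 0 1;0 0 -179 0 0 0 1;321 318 -179 0 0 -73 1;321 318 -179 0 0 -73 1;321 318 -179 0 0 -73 1;321 318 -179 0 0 -73 1;321 318 -179 0 0 -73 1;321 318 -179 0 0 -73 1;321 318 -179 0 0 -73 1;321 318 -179 0 0 -73 1;321 318 -179 0 0 -73 1;321 318 -179 0 0 -73 1;321 318 -179 0 0 -73 1;321 318 -179 0 0 -73 1",
)

```text
clock: 9.75
tcp_pos: [429.0, 253.7, 189.4]
eef_rot: [180.0, -0.0, -150.1]
ft_force: [-0.5, 0.0, -1.4]
gripper_width: 49.0
grasp_force: 25.0
```

```bash
python3 - <<'E'
from h import *
p=grab("wrist"); cv2.imwrite("pics/w3.png",cv2.resize(p["frame"],(800,600),interpolation=cv2.INTER_CUBIC))
rel((429,255,50,210))
E
```

```text
row -1 1 140 0.0 -0.0 -0.1 n~2.8
```

View pics/w3.png

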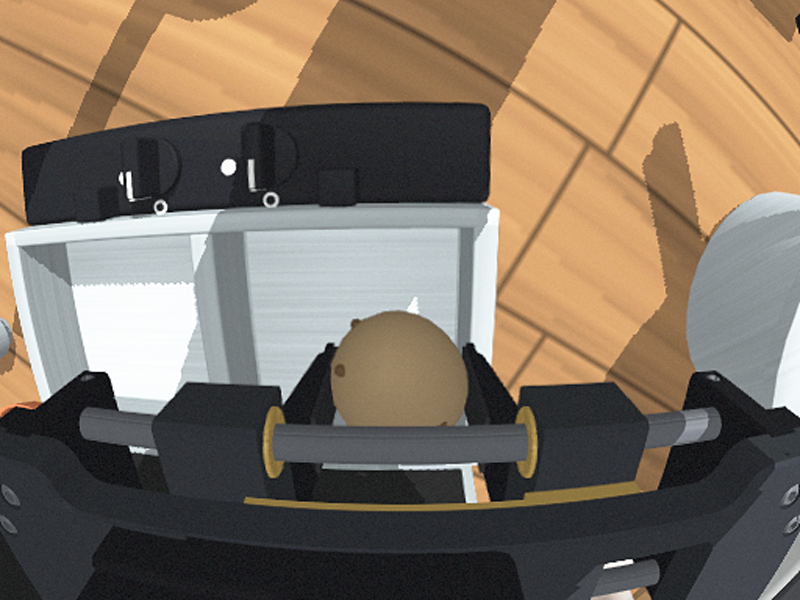

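The potato is held and sits over the left pan; the gripper's yaw matches the warmer's. I'll refine the warmer fit from this closer view.

```bash
python3 - <<'E'
from h import *
from scipy.optimize import least_squares
p=grab("wrist")
f=lambda q:(q[1]/1.5625,q[0]/1.5625)
D=[((490,103),65,-130,180),((23,150),65,-130,-180),((497,208),90,-68,178),((6,234),90,-68,-178),((338,170),92,-78,85),((271,199),65,None,40),((160,207),65,None,-40)]
W=[atz(p,f(q),z)[:2] for q,z,_,_ in D]
def res(v):
    c,s=np.cos(v[2]),np.sin(v[2]);o=[]
    for w,(q,z,x,y) in zip(W,D):
        d=w-v[:2]; a=np.array([c*d[0]+s*d[1],-s*d[0]+c*d[1]])
        o+= [a[0]-x if x is not None else 0, a[1]-y]
    return o
r=least_squares(res,[503,160,.527],loss="soft_l1",f_scale=3); print(np.round(r.x[:2],1),np.degrees(r.x[2]));print(np.round(res(r.x)).reshape(-1,2).tolist())
E
```

```text
[499.2 156.8] 30.651931908519927
[[0.0, -3.0], [0.0, 7.0], [2.0, -1.0], [1.0, 1.0], [-10.0, 2.0], [0.0, -1.0], [0.0, -2.0]]
```

servo_tool(
  rows="0 0 50 0 0 0 1;0 0 95 0 0 0 1;0 0 120 0 0 0 1;0 0 138 0 0 0 1;0 0 138 0 0 0 1;0 0 138 0 0 0 -0.2;0 0 138 0 0 0 -0.3;0 0 138 0 0 0 -0.3;0 0 90 0 0 0 -0.3;0 0 40 0 0 0 -0.3;0 0 -20 0 0 0 -1;0 0 -20 0 0 0 -1;0 0 -20 0 0 0 -1",
)

```text
clock: 11.15
tcp_pos: [429.6, 254.8, 211.8]
eef_rot: [-180.0, 0.3, -150.0]
ft_force: [-0.6, 1.3, -0.7]
gripper_width: 80.2
grasp_force: 0.0
```

```bash
python3 -c "
from h import *
rel((435,-301,150,180),(435,-301,10,180))"
```

```text
row 274 -484 61 0.0 0.3 30.0 n~11.2
row 274 -484 201 0.0 0.3 30.0 n~3.5
```

servo_tool(
  rows="274 -484 0 0 0 30 -1;274 -484 0 0 0 30 -1;274 -484 0 0 0 30 -1;274 -484 0 0 0 30 -1;274 -484 0 0 0 30 -1;274 -484 0 0 0 30 -1;274 -484 0 0 0 30 -1;274 -484 0 0 0 30 -1;274 -484 0 0 0 30 -1;274 -484 20 0 0 30 -1;274 -484 20 0 0 30 -1;274 -484 20 0 0 30 -1;274 -484 20 0 0 30 -1",
)

```text
clock: 12.45
tcp_pos: [433.0, -302.3, 187.4]
eef_rot: [179.9, -0.2, 179.9]
ft_force: [-0.5, 0.7, -1.5]
gripper_width: 95.3
grasp_force: 0.0
```

```bash
python3 - <<'E'
from h import *
p=grab("wrist"); cv2.imwrite("pics/w4.png",p["frame"]);food(p,"potato2_center",21,.2)
rel((435,-301,10,180))
E
```

```text
potato2_center 0.71 [172. 141.] 1416 xy [ 426. -436.] ang 135 size [58. 51.]
row -2 -1 179 0.1 -0.1 0.0 n~3.6
```

View pics/w4.png

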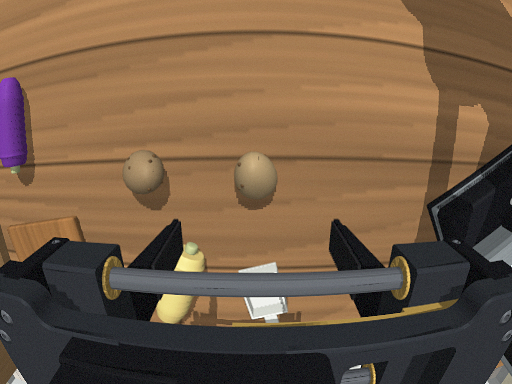

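Potato B shows at (255,176) in the picture, which matches (435,-301); potato A is unmoved. Descending on B.

servo_tool(
  rows="-2 -1 50 0 0 0 -1;-2 -1 100 0 0 0 -1;-2 -1 140 0 0 0 -1;-2 -1 165 0 0 0 -1;-2 -1 177 0 0 0 -1;-2 -1 177 0 0 0 -1;-2 -1 177 0 0 0 1;-2 -1 177 0 0 0 1;-2 -1 177 0 0 0 1;-2 -1 177 0 0 0 1;-2 -1 177 0 0 0 1;-2 -1 177 0 0 0 1;-2 -1 130 0 0 0 1;-2 -1 80 0 0 0 1;-2 -1 30 0 0 0 1;-2 -1 0 0 0 0 1",
)

```text
clock: 14.15
tcp_pos: [436.3, -303.0, 193.2]
eef_rot: [-179.9, 0.2, -180.0]
ft_force: [0.4, -0.5, 0.0]
gripper_width: 20.4
grasp_force: 0.0
```

```bash
python3 -c "
from h import *
rel((522,233,195,210),(522,233,52,210))"
```

```text
row -86 536 -3 -0.2 0.1 -30.0 n~10.9
row -85 536 140 -0.2 0.1 -30.0 n~3.5
```

```bash
python3 - <<'E'
from h import *
p=grab("wrist"); cv2.imwrite("pics/w5.png",p["frame"]);food(p,"potato2_center",21,.2)
print(robot.read_state()["gripper_width"])
E
```

```text
potato2_center 0.65 [169. 143.] 1369 xy [ 426. -436.] ang 128 size [57. 51.]
potato2_center 0.48 [376. 404.] 98 xy [860.   9.] ang 60 size [52. 24.]
12.931532048484303
```

View pics/w5.png

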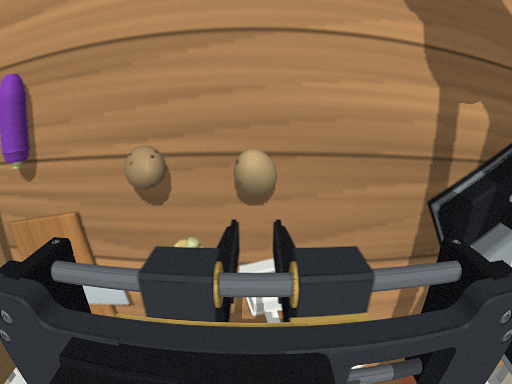

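The fingers just hadn't finished closing (about 60 mm/s); the potato is still at its place. I'll repeat with more closing time.

servo_tool(
  rows="1 -2 0 0 0 0 -0.9;1 -2 0 0 0 0 -0.9;1 -2 0 0 0 0 -0.9;1 -2 0 0 0 0 -0.9;1 -2 0 0 0 0 -0.9;1 -2 0 0 0 0 -0.9;1 -2 0 0 0 0 -0.9;1 -2 0 0 0 0 -0.9;1 -2 0 0 0 0 -0.9;1 -2 0 0 0 0 -0.9;1 -2 0 0 0 0 -0.9;1 -2 0 0 0 0 -0.9;1 -2 0 0 0 0 -0.9;1 -2 0 0 0 0 -0.9;1 -2 0 0 0 0 -0.9",
)

```text
clock: 15.75
tcp_pos: [434.9, -304.6, 189.6]
eef_rot: [180.0, 0.0, -180.0]
ft_force: [0.3, 0.1, -0.2]
gripper_width: 90.4
grasp_force: 0.0
```

```bash
python3 -c "
from h import *
rel((435,-301,10,180))"
```

```text
row 0 4 180 0.0 0.0 0.0 n~3.6
```

servo_tool(
  rows="0 3 50 0 0 0 -0.9;0 3 100 0 0 0 -0.9;0 3 140 0 0 0 -0.9;0 3 168 0 0 0 -0.9;0 3 179 0 0 0 -0.9;0 3 179 0 0 0 -0.9;0 3 179 0 0 0 1;0 3 179 0 0 0 1;0 3 179 0 0 0 1;0 3 179 0 0 0 1;0 3 179 0 0 0 1;0 3 179 0 0 0 1;0 3 179 0 0 0 1;0 3 179 0 0 0 1;0 3 179 0 0 0 1;0 3 130 0 0 0 1;0 3 80 0 0 0 1;0 3 30 0 0 0 1;0 3 0 0 0 0 1;0 3 0 0 0 0 1",
)

```text
clock: 17.75
tcp_pos: [435.8, -302.2, 193.2]
eef_rot: [-179.8, 0.3, -180.0]
ft_force: [0.1, -0.0, -1.9]
gripper_width: 49.1
grasp_force: 25.0
```

```bash
python3 -c "
from h import *
rel((522,233,195,210),(522,233,52,210))"
```

```text
row -86 535 -3 -0.3 0.2 -30.0 n~10.8
row -86 536 140 -0.3 0.2 -30.0 n~3.5
```

servo_tool(
  rows="-86 535 -5 0 0 -30 1;-86 535 -5 0 0 -30 1;-86 535 -5 0 0 -30 1;-86 535 -5 0 0 -30 1;-86 535 -5 0 0 -30 1;-86 535 -5 0 0 -30 1;-86 535 -5 0 0 -30 1;-86 535 -5 0 0 -30 1;-86 535 -5 0 0 -30 1;-86 535 -5 0 0 -30 1;-86 535 -5 0 0 -30 1;-86 535 -5 0 0 -30 1;-86 535 -5 0 0 -30 1;-86 535 40 0 0 -30 1;-86 535 85 0 0 -30 1;-86 535 115 0 0 -30 1;-86 535 138 0 0 -30 1;-86 535 138 0 0 -30 1",
)

```text
clock: 19.55
tcp_pos: [519.1, 231.5, 48.5]
eef_rot: [179.9, -0.4, -150.1]
ft_force: [-0.2, -0.1, -0.7]
gripper_width: 48.6
grasp_force: 25.0
```

servo_tool(
  rows="0 0 0 0 0 0 -0.3;0 0 0 0 0 0 -0.3;0 0 0 0 0 0 -0.3;0 0 0 0 0 0 -0.3;0 0 -50 0 0 0 -0.3;0 0 -100 0 0 0 -0.3;0 0 -145 0 0 0 -0.9;0 0 -145 0 0 0 -0.9;0 0 -145 0 0 0 -0.9",
)

```text
clock: 20.45
tcp_pos: [520.9, 233.5, 197.9]
eef_rot: [-180.0, 0.2, -150.0]
ft_force: [-0.0, 0.0, -0.6]
gripper_width: 80.4
grasp_force: 0.0
```

```bash
python3 -c "
from h import *
rel((431,-434,190,200),(431,-434,10,200))"
```

```text
row 412 -533 7 -0.0 0.2 10.0 n~13.5
row 412 -533 187 -0.0 0.2 10.0 n~3.6
```

servo_tool(
  rows="412 -533 0 0 0 79 -0.9;412 -533 0 0 0 79 -0.9;412 -533 0 0 0 79 -0.9;412 -533 0 0 0 79 -0.9;412 -533 0 0 0 79 -0.9;412 -533 0 0 0 79 -0.9;412 -533 0 0 0 79 -0.9;412 -533 0 0 0 79 -0.9;412 -533 0 0 0 79 -0.9;412 -533 0 0 0 79 -0.9;412 -533 0 0 0 79 -0.9;412 -533 0 0 0 79 -0.9;412 -533 0 0 0 79 -0.9;412 -533 0 0 0 79 -0.9;412 -533 0 0 0 79 -0.9;412 -533 0 0 0 79 -0.9;412 -533 0 0 0 79 -0.9",
)

```text
clock: 22.15
tcp_pos: [430.7, -432.9, 195.9]
eef_rot: [180.0, -0.1, 131.1]
ft_force: [0.3, 0.2, 0.0]
gripper_width: 90.4
grasp_force: 0.0
```

```bash
python3 - <<'E'
from h import *
p=grab("wrist"); cv2.imwrite("pics/w6.png",p["frame"]);food(p,"potato2_center",21,.2)
print(proj(p,np.array([431,-434,21])))
rel((431,-434,10,131))
E
```

```text
potato2_center 0.65 [177. 248.] 1607 xy [ 426. -436.] ang 125 size [56. 52.]
[176.26671804 254.45926575]
row -1 -1 186 0.0 -0.0 0.1 n~3.7
```

servo_tool(
  rows="-1 -4 50 0 0 0 -0.9;-1 -4 100 0 0 0 -0.9;-1 -4 140 0 0 0 -0.9;-1 -4 170 0 0 0 -0.9;-1 -4 185 0 0 0 -0.9;-1 -4 185 0 0 0 -0.9;-1 -4 185 0 0 0 1;-1 -4 185 0 0 0 1;-1 -4 185 0 0 0 1;-1 -4 185 0 0 0 1;-1 -4 185 0 0 0 1;-1 -4 185 0 0 0 1;-1 -4 185 0 0 0 1;-1 -4 185 0 0 0 1;-1 -4 185 0 0 0 1;-1 -4 140 0 0 0 1;-1 -4 90 0 0 0 1;-1 -4 40 0 0 0 1;-1 -4 0 0 0 0 1;-1 -4 0 0 0 0 1",
)

```text
clock: 24.25
tcp_pos: [429.5, -438.9, 202.0]
eef_rot: [-180.0, 0.5, 131.0]
ft_force: [-0.3, -0.2, -1.5]
gripper_width: 47.0
grasp_force: 25.0
```

```bash
python3 -c "
from h import *
rel((461,194,195,210),(461,194,72,210))"
```

```text
row 457 439 3 -0.4 0.4 -79.0 n~12.7
row 458 439 126 -0.4 0.4 -79.0 n~9.2
```

servo_tool(
  rows="457 439 0 0 0 -79 1;457 439 0 0 0 -79 1;457 439 0 0 0 -79 1;457 439 0 0 0 -79 1;457 439 0 0 0 -79 1;457 439 0 0 0 -79 1;457 439 0 0 0 -79 1;457 439 0 0 0 -79 1;457 439 0 0 0 -79 1;457 439 0 0 0 -79 1;457 439 0 0 0 -79 1;457 439 0 0 0 -79 1;457 439 0 0 0 -79 1;457 439 0 0 0 -79 1;457 439 0 0 0 -79 1;457 439 0 0 0 -79 1",
)

```text
clock: 25.85
tcp_pos: [459.4, 194.6, 196.1]
eef_rot: [180.0, -0.1, -150.0]
ft_force: [-0.8, -0.1, -1.6]
gripper_width: 47.2
grasp_force: 25.0
```

```bash
python3 - <<'E'
from h import *
p=grab("wrist"); cv2.imwrite("pics/w7.png",cv2.resize(p["frame"],(800,600),interpolation=cv2.INTER_CUBIC))
rel((461,194,195,210),(461,194,72,210))
E
```

```text
row -1 -1 1 0.0 -0.0 -0.1 n~0.0
row -1 -1 124 0.0 -0.0 -0.1 n~2.5
```

View pics/w7.png

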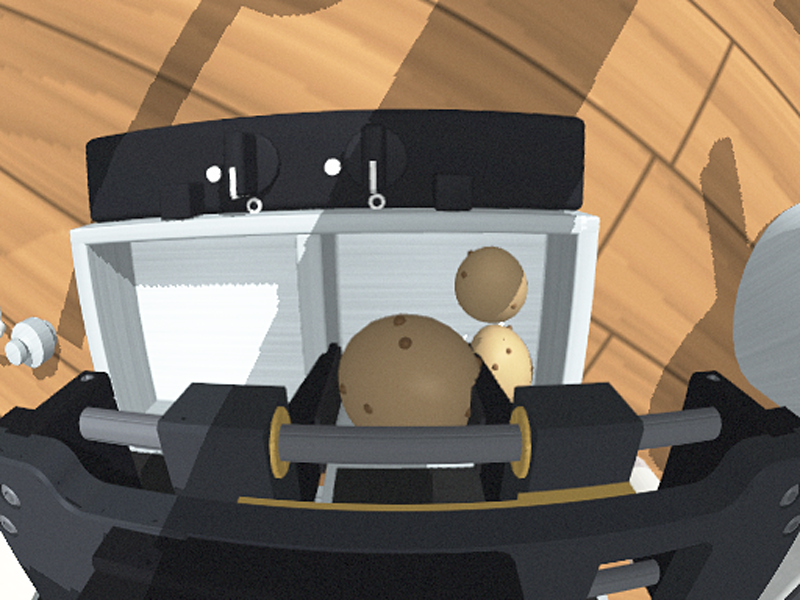

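Two potatoes lie in the left half of the left pan, at (490,283) and (500,360). The right half is free for the third.

```bash
python3 -c "
from h import *
rel((491,214,72,210),(540,-310,330,180),)"
```

```text
row -37 1 124 0.0 -0.0 -0.1 n~2.6
row 182 -477 -134 -0.0 -0.0 29.9 n~11.7
```

servo_tool(
  rows="-37 1 10 0 0 0 1;-37 1 50 0 0 0 1;-37 1 90 0 0 0 1;-37 1 115 0 0 0 1;-37 1 122 0 0 0 1;-37 1 122 0 0 0 1;-37 1 122 0 0 0 -0.3;-37 1 122 0 0 0 -0.3;-37 1 122 0 0 0 -0.3;-37 1 122 0 0 0 -0.3;-37 1 90 0 0 0 -0.3;-37 1 40 0 0 0 -0.9;-37 1 0 0 0 0 -0.9;80 1 0 0 0 0 -0.9;80 1 0 0 0 0 -0.9;80 1 0 0 0 0 -0.9;80 1 0 0 0 0 -0.9",
)

```text
clock: 27.6
tcp_pos: [388.2, 155.5, 197.4]
eef_rot: [-180.0, 0.0, -150.0]
ft_force: [-0.2, 0.0, 0.5]
gripper_width: 90.1
grasp_force: 0.0
```

```bash
python3 - <<'E'
from h import *
p=grab("wrist"); cv2.imwrite("pics/w8.png",p["frame"][:,100:460]);food(p,"potato2_center",51,.2)
rel((583,-409,330,67),(583,-409,180,67))
E
```

```text
potato2_center 0.77 [268. 258.] 536 xy [480. 213.] ang 118 size [53. 29.]
row 116 -586 -133 0.1 0.1 143.0 n~16.6
row 116 -586 17 0.1 0.1 143.0 n~16.6
```

View pics/w8.png

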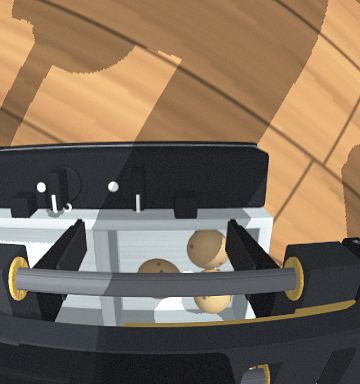

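All three potatoes are in the left pan. Next is the corn.

```bash
python3 -c "
from h import *
rel((585,-409,200,159))"
```

```text
row 114 -587 -3 0.0 0.1 51.0 n~12.0
```

servo_tool(
  rows="114 -587 -3 0 0 51 -0.8;114 -587 -3 0 0 51 -0.8;114 -587 -3 0 0 51 -0.8;114 -587 -3 0 0 51 -0.8;114 -587 -3 0 0 51 -0.8;114 -587 -3 0 0 51 -0.8;114 -587 -3 0 0 51 -0.8;114 -587 -3 0 0 51 -0.8;114 -587 -3 0 0 51 -0.8;114 -587 -3 0 0 51 -0.8;114 -587 -3 0 0 51 -0.8;114 -587 -3 0 0 51 -0.8;114 -587 -3 0 0 51 -0.8;114 -587 -3 0 0 51 -0.8;114 -587 -3 0 0 51 -0.8;114 -587 -3 0 0 51 -0.8",
)

```text
clock: 29.3
tcp_pos: [585.1, -408.0, 199.9]
eef_rot: [180.0, 0.0, 159.1]
ft_force: [-0.2, 0.4, 0.1]
gripper_width: 85.5
grasp_force: 0.0
```

```bash
python3 - <<'E'
from h import *
for n in ("wrist","scene","side"):
    p=grab(n); hs=cv2.cvtColor(p["frame"],cv2.COLOR_BGR2HSV);m=cv2.inRange(hs,(22,80,120),(35,255,255))
    k,l,s,c=cv2.connectedComponentsWithStats(m)
    for i in range(1,k):
        if s[i,4]>100:
            ys,xs=np.where(l==i); G=np.array([atz(p,(y,x),24)[:2] for y,x in zip(ys,xs)],np.float32)
            print(n,s[i],np.round(cv2.minAreaRect(G)[0]),np.round(cv2.minAreaRect(G)[1:][0]),np.round(cv2.minAreaRect(G)[2]))
rel((585,-409,11,159))
E
```

```text
wrist [ 235  122   42  107 3914] [ 589. -409.] [ 47. 130.] 68.0
scene [176 225  13  33 375] [ 583. -408.] [ 44. 147.] 68.0
side [300 248  37  17 380] [ 581. -408.] [ 51. 138.] 69.0
row 0 -1 189 -0.0 0.0 0.1 n~3.8
```

servo_tool(
  rows="0 -1 50 0 0 0 -0.8;0 -1 100 0 0 0 -0.8;0 -1 145 0 0 0 -0.8;0 -1 172 0 0 0 -0.8;0 -1 188 0 0 0 -0.8;0 -1 188 0 0 0 -0.8;0 -1 188 0 0 0 1;0 -1 188 0 0 0 1;0 -1 188 0 0 0 1;0 -1 188 0 0 0 1;0 -1 188 0 0 0 1;0 -1 188 0 0 0 1;0 -1 188 0 0 0 1;0 -1 188 0 0 0 1;0 -1 188 0 0 0 1;0 -1 150 0 0 0 1;0 -1 100 0 0 0 1;0 -1 50 0 0 0 1;0 -1 0 0 0 0 1;0 -1 0 0 0 0 1",
  grip_force=35,
)

```text
clock: 31.45
tcp_pos: [586.2, -411.6, 207.1]
eef_rot: [-179.8, 0.6, 159.0]
ft_force: [0.2, -0.4, -2.1]
gripper_width: 48.0
grasp_force: 34.9
```

```bash
python3 -c "
from h import *
rel((543,77,190,120.4),(543,77,46,120.4))"
```

```text
row 215 441 13 -0.0 0.7 38.6 n~9.8
row 217 441 157 -0.0 0.7 38.6 n~4.5
```

servo_tool(
  rows="215 441 10 0 0 38.6 1;215 441 10 0 0 38.6 1;215 441 10 0 0 38.6 1;215 441 10 0 0 38.6 1;215 441 10 0 0 38.6 1;215 441 10 0 0 38.6 1;215 441 10 0 0 38.6 1;215 441 10 0 0 38.6 1;215 441 10 0 0 38.6 1;215 441 10 0 0 38.6 1;215 441 10 0 0 38.6 1;215 441 10 0 0 38.6 1;215 441 10 0 0 38.6 1;215 441 10 0 0 38.6 1",
)

```text
clock: 32.85
tcp_pos: [541.8, 77.5, 189.3]
eef_rot: [-180.0, -0.0, 120.3]
ft_force: [-0.6, -0.4, -2.0]
gripper_width: 47.8
grasp_force: 34.9
```

```bash
python3 - <<'E'
from h import *
p=grab("wrist"); cv2.imwrite("pics/w9.png",cv2.resize(p["frame"],(640,480)))
rel((543,77,46,120.4))
E
```

```text
row -1 1 143 -0.0 -0.0 -0.1 n~2.9
```

View pics/w9.png

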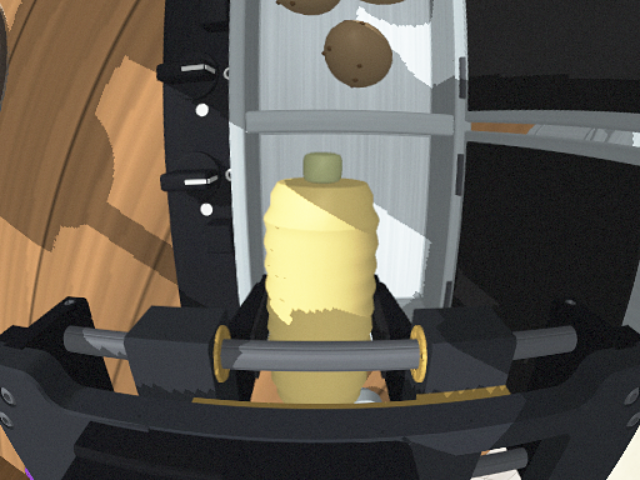

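servo_tool(
  rows="0 0 50 0 0 0 1;0 0 90 0 0 0 1;0 0 115 0 0 0 1;0 0 132 0 0 0 1;0 0 142 0 0 0 1;0 0 142 0 0 0 1;0 0 142 0 0 0 -0.3;0 0 142 0 0 0 -0.3;0 0 142 0 0 0 -0.3;0 0 142 0 0 0 -0.3;0 0 100 0 0 0 -0.3;0 0 50 0 0 0 -0.3;0 0 0 0 0 0 -0.3;0 0 -60 0 0 0 -0.3;0 0 -60 0 0 0 -0.3",
)

```text
clock: 34.4
tcp_pos: [543.1, 78.8, 255.5]
eef_rot: [179.5, 0.2, 120.4]
ft_force: [-0.5, 0.4, -0.1]
gripper_width: 61.7
grasp_force: 0.0
```

```bash
python3 - <<'E'
from h import *
p=grab("wrist"); cv2.imwrite("pics/w10.png",cv2.resize(p["frame"],(640,480)))
print(robot.read_state()["tcp_pos"])
E
```

```text
[542.76178992  78.79539267 254.2427953 ]
```

View pics/w10.png

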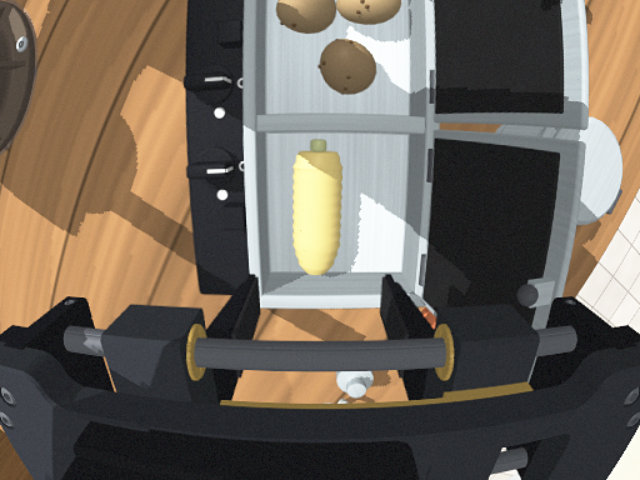

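The cob lies inside the right pan and all three potatoes are in the left. Now the lids: I'll go behind the left lid with closed fingers.

```bash
python3 - <<'E'
from h import *
rel((543,79,340,120.4),(609,320,345,210.4),(609,320,256,210.4))
x0,z0=175,256
for th in [1.75,1.65,1.55,1.45,1.35,1.25,1.15,1.05,.95,.85,.75,.65,.55,.45,.35,.28,.2,.15]:
    C=np.array([104,94])+160*np.array([-np.cos(th),np.sin(th)])+2*np.array([np.sin(th),np.cos(th)])
    t=C+[10,8]; print(th,"tx %d tz %d"%(x0-t[0],z0-t[1]))
E
```

```text
row 0 1 -86 0.4 0.2 0.0 n~1.7
row 174 180 -90 0.1 0.5 -90.0 n~10.5
row 174 179 -1 0.1 0.5 -90.0 n~10.5
1.75 tx 30 tz -3
1.65 tx 46 tz -5
1.55 tx 62 tz -6
1.45 tx 78 tz -5
1.35 tx 94 tz -2
1.25 tx 109 tz 1
1.15 tx 124 tz 7
1.05 tx 138 tz 14
0.95 tx 152 tz 22
0.85 tx 165 tz 32
0.75 tx 176 tz 43
0.65 tx 187 tz 55
0.55 tx 196 tz 68
0.45 tx 204 tz 82
0.35 tx 210 tz 97
0.28 tx 214 tz 107
0.2 tx 217 tz 120
0.15 tx 218 tz 128
```

servo_tool(
  rows="0 0 -86 0 0 0 1;0 0 -86 0 0 0 1;0 0 -86 0 0 0 1;174 180 -86 0 0 -90 1;174 180 -86 0 0 -90 1;174 180 -86 0 0 -90 1;174 180 -86 0 0 -90 1;174 180 -86 0 0 -90 1;174 180 -86 0 0 -90 1;174 180 -86 0 0 -90 1;174 180 -86 0 0 -90 1;174 180 -86 0 0 -90 1;174 180 -86 0 0 -90 1;174 180 -86 0 0 -90 1;174 180 -86 0 0 -90 1;174 180 -40 0 0 -90 1;174 180 -2 0 0 -90 1;174 180 -2 0 0 -90 1;174 180 -2 0 0 -90 1",
)

```text
clock: 36.35
tcp_pos: [609.0, 319.9, 251.6]
eef_rot: [180.0, -0.1, -149.7]
ft_force: [0.5, -0.3, 0.9]
gripper_width: 0.3
grasp_force: 0.0
```

```bash
python3 - <<'E'
from h import *
rel((609,320,256,210.4))
p=grab("scene"); cv2.imwrite("pics/s11.png",cv2.resize(p["frame"][60:240,230:430],None,fx=3,fy=3,interpolation=cv2.INTER_CUBIC))
E
```

```text
row 0 0 -4 0.0 -0.1 -0.1 n~0.1
```

View pics/s11.png

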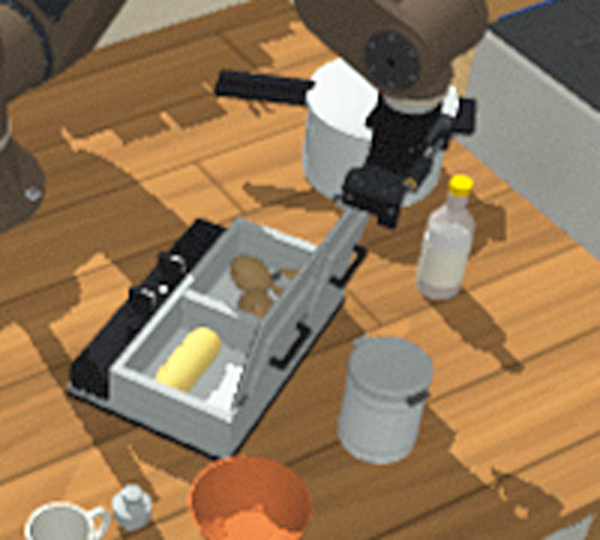

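The gripper stands behind the left lid's top edge. Sweeping the lid down along its arc.

servo_tool(
  rows="15 0 -4 0 0 0 1;30 0 -6 0 0 0 1;46 0 -9 0 0 0 1;62 0 -10 0 0 0 1;78 0 -9 0 0 0 1;94 0 -6 0 0 0 1;109 0 -3 0 0 0 1;124 0 3 0 0 0 1;138 0 10 0 0 0 1;152 0 18 0 0 0 1;165 0 28 0 0 0 1;176 0 39 0 0 0 1;187 0 51 0 0 0 1;196 0 64 0 0 0 1;204 0 78 0 0 0 1;210 0 93 0 0 0 1;214 0 103 0 0 0 1;216 0 112 0 0 0 1;216 0 112 0 0 0 1",
)

```text
clock: 38.3
tcp_pos: [423.0, 210.6, 140.0]
eef_rot: [-180.0, 0.1, -149.6]
ft_force: [0.1, 0.4, 0.2]
gripper_width: 0.5
grasp_force: 0.0
```

```bash
python3 - <<'E'
from h import *
p=grab("side"); cv2.imwrite("pics/s12.png",cv2.resize(p["frame"][80:230,140:300],None,fx=3.5,fy=3.5,interpolation=cv2.INTER_CUBIC))
s=robot.read_state(); d=s["tcp_pos"][:2]-np.array([501,158]); c,n=np.cos(np.radians(30.4)),np.sin(np.radians(30.4)); print(c*d[0]+n*d[1],-n*d[0]+c*d[1],s["tcp_pos"][2],s["ft_force"])
E
```

```text
-40.455950196871584 84.85053208602916 140.2810558872755 [ 0.42081101 -0.2849701   1.09431886]
```

View pics/s12.png

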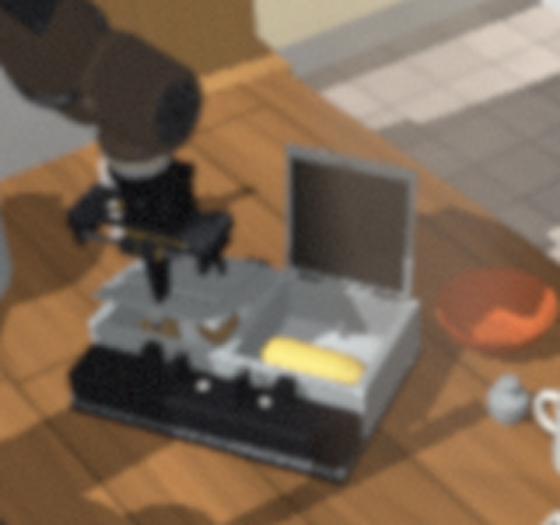

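The left lid is almost down. I'll press in small steps now.

servo_tool(
  rows="6 0 5 0 0 0 1;6 0 10 0 0 0 1;6 0 15 0 0 0 1;6 0 18 0 0 0 1;6 0 20 0 0 0 1;6 0 22 0 0 0 1;6 0 24 0 0 0 1;6 0 26 0 0 0 1",
)

```text
clock: 39.15
tcp_pos: [417.0, 207.3, 114.5]
eef_rot: [-180.0, -0.0, -149.6]
ft_force: [-6.1, -3.8, 21.4]
gripper_width: 0.3
grasp_force: 9.9
```

servo_tool(
  rows="0 0 1 0 0 0 1;0 0 2 0 0 0 1;0 0 3 0 0 0 1;0 0 4 0 0 0 1",
)

```text
clock: 39.55
tcp_pos: [416.7, 207.1, 109.8]
eef_rot: [180.0, -0.1, -149.6]
ft_force: [-3.4, -2.9, 5.7]
gripper_width: 0.7
grasp_force: 2.9
```

servo_tool(
  rows="0 0 1 0 0 0 1;0 0 2 0 0 0 1;0 0 3 0 0 0 1;0 0 3 0 0 0 1",
)

```text
clock: 39.95
tcp_pos: [417.6, 207.6, 106.5]
eef_rot: [180.0, 0.0, -149.6]
ft_force: [0.1, 0.1, -0.2]
gripper_width: 0.5
grasp_force: 0.0
```

servo_tool(
  rows="0 0 1 0 0 0 1;0 0 2 0 0 0 1;0 0 3 0 0 0 1;0 0 4 0 0 0 1;0 0 4 0 0 0 1",
)

```text
clock: 40.45
tcp_pos: [417.6, 207.6, 104.0]
eef_rot: [-180.0, 0.1, -149.6]
ft_force: [-5.1, -1.9, 24.0]
gripper_width: 0.6
grasp_force: 11.9
```

The lid is firmly shut at the expected height. On to the right lid.

```bash
python3 - <<'E'
from h import *
rel((417,207,345,210.4),(695,173,345,210.4),(695,173,252,210.4))
E
```

```text
row 0 0 -241 -0.0 0.1 0.0 n~4.8
row -222 -170 -241 -0.0 0.1 0.0 n~5.6
row -222 -170 -148 -0.0 0.1 0.0 n~1.9
```

servo_tool(
  rows="0 0 -40 0 0 0 1;0 0 -90 0 0 0 1;0 0 -140 0 0 0 1;0 0 -190 0 0 0 1;0 0 -241 0 0 0 1;0 0 -241 0 0 0 1;-222 -170 -241 0 0 0 1;-222 -170 -241 0 0 0 1;-222 -170 -241 0 0 0 1;-222 -170 -241 0 0 0 1;-222 -170 -241 0 0 0 1;-222 -170 -241 0 0 0 1;-222 -170 -241 0 0 0 1;-222 -170 -241 0 0 0 1;-222 -170 -200 0 0 0 1;-222 -170 -160 0 0 0 1;-222 -170 -145 0 0 0 1;-222 -170 -145 0 0 0 1;-222 -170 -145 0 0 0 1",
)

```text
clock: 42.35
tcp_pos: [694.6, 173.6, 249.1]
eef_rot: [-180.0, 0.1, -149.6]
ft_force: [0.0, -0.1, 0.2]
gripper_width: 0.2
grasp_force: 0.0
```

```bash
python3 - <<'E'
from h import *
rel((695,173,252,210.4))
p=grab("side"); cv2.imwrite("pics/s13.png",cv2.resize(p["frame"][70:220,140:320],None,fx=3.5,fy=3.5,interpolation=cv2.INTER_CUBIC))
E
```

```text
row 0 -1 -3 -0.0 0.1 0.0 n~0.1
```

View pics/s13.png

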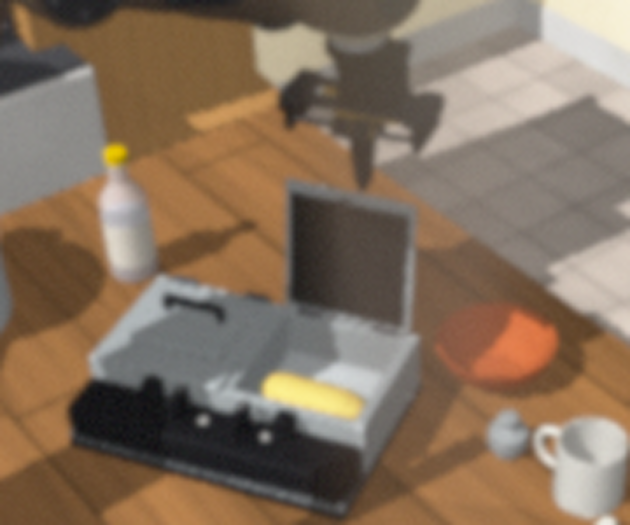

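The left lid is shut flat, and the fingers are behind the right lid. Repeating the same arc.

servo_tool(
  rows="15 0 -6 0 0 0 1;30 0 -9 0 0 0 1;46 0 -12 0 0 0 1;62 0 -13 0 0 0 1;78 0 -12 0 0 0 1;94 0 -9 0 0 0 1;109 0 -6 0 0 0 1;124 0 0 0 0 0 1;138 0 7 0 0 0 1;152 0 15 0 0 0 1;165 0 25 0 0 0 1;176 0 36 0 0 0 1;187 0 48 0 0 0 1;196 0 61 0 0 0 1;204 0 75 0 0 0 1;210 0 90 0 0 0 1;214 0 100 0 0 0 1;216 0 109 0 0 0 1;216 0 109 0 0 0 1",
)

```text
clock: 44.3
tcp_pos: [508.4, 63.9, 138.3]
eef_rot: [180.0, -0.0, -149.6]
ft_force: [-0.3, -0.2, 0.5]
gripper_width: 0.8
grasp_force: 0.0
```

servo_tool(
  rows="6 0 5 0 0 0 1;6 0 10 0 0 0 1;6 0 15 0 0 0 1;6 0 18 0 0 0 1;6 0 20 0 0 0 1;6 0 22 0 0 0 1;6 0 23 0 0 0 1;6 0 24 0 0 0 1",
)

```text
clock: 45.1
tcp_pos: [503.2, 60.7, 115.8]
eef_rot: [-180.0, -0.0, -149.6]
ft_force: [-8.0, -2.8, 22.9]
gripper_width: 0.0
grasp_force: 11.1
```

servo_tool(
  rows="0 0 1 0 0 0 1;0 0 2 0 0 0 1;0 0 3 0 0 0 1;0 0 4 0 0 0 1;0 0 5 0 0 0 1;0 0 6 0 0 0 1",
)

```text
clock: 45.7
tcp_pos: [503.0, 60.7, 108.8]
eef_rot: [180.0, -0.1, -149.6]
ft_force: [-3.7, -1.8, 5.4]
gripper_width: 0.3
grasp_force: 2.7
```

servo_tool(
  rows="0 0 1 0 0 0 1;0 0 2 0 0 0 1;0 0 3 0 0 0 1;0 0 4 0 0 0 1;0 0 5 0 0 0 1;0 0 5.5 0 0 0 1;0 0 5.5 0 0 0 1",
)

```text
clock: 46.4
tcp_pos: [503.7, 60.9, 104.1]
eef_rot: [-180.0, 0.1, -149.6]
ft_force: [-4.3, -0.5, 15.2]
gripper_width: 0.4
grasp_force: 7.7
```

```bash
python3 - <<'E'
from h import *
rel((503,61,200,210.4),(468,139,230,210.4))
E
```

```text
row 0 0 -96 -0.0 0.1 0.0 n~1.9
row -9 85 -126 -0.0 0.1 0.0 n~1.8
```

servo_tool(
  rows="0 0 -48 0 0 0 1;0 0 -96 0 0 0 1;-9 85 -126 0 0 0 0.2;-9 85 -126 0 0 0 0.2;-9 85 -126 0 0 0 0.2;-9 85 -126 0 0 0 0.2;-9 85 -126 0 0 0 0.2;-9 85 -126 0 0 0 0.2;-9 85 -126 0 0 0 0.2;-9 85 -126 0 0 0 0.2",
)

```text
clock: 47.4
tcp_pos: [468.3, 138.2, 228.8]
eef_rot: [180.0, -0.0, -149.6]
ft_force: [-0.1, -0.9, -0.4]
gripper_width: 38.2
grasp_force: 0.0
```

```bash
python3 - <<'E'
from h import *
p=grab("wrist"); cv2.imwrite("pics/w14.png",cv2.resize(p["frame"],(800,600),interpolation=cv2.INTER_CUBIC))
for x,y in ((396.3,142.9),(436.7,73.9)):
  print("proj 800:",np.round(proj(p,np.array([x,y,103]))[::-1]*1.5625), np.round(proj(p,np.array([x,y,65]))[::-1]*1.5625))
np.save("w14.npy",{k:np.array(p[k]) for k in("R","t","fx","fy","cx","cy","wrist")},allow_pickle=True)
rel((396.3,142.9,180,210.4))
E
```

```text
proj 800: [463. 197.] [455. 193.]
proj 800: [334. 197.] [342. 193.]
row 60 40 49 0.0 -0.0 -0.0 n~1.7
```

View pics/w14.png

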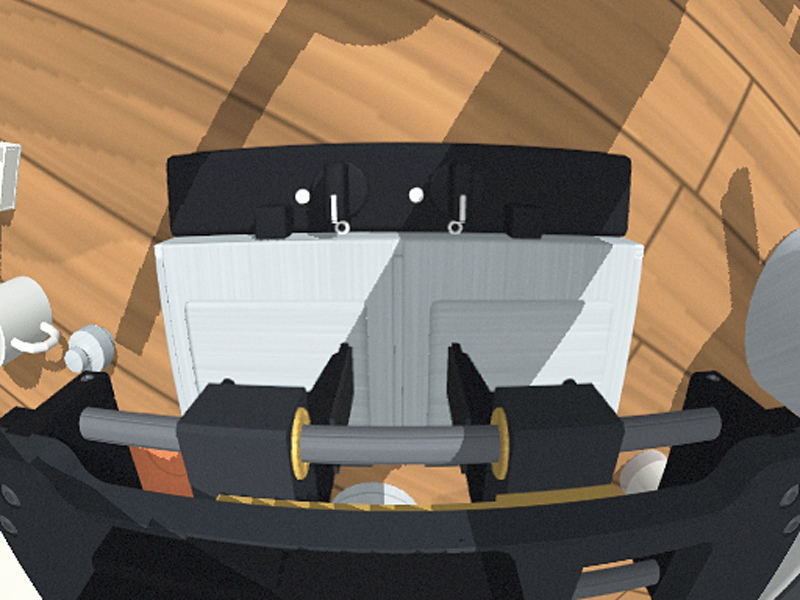

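Both lids are flat and shut, and both pointer lines (463,208) and (334,208) point to their rings. The predicted knob axes agree within about 2 mm. Gripping the left knob.

servo_tool(
  rows="61 40 20 0 0 0 0.2;61 40 49 0 0 0 0.2;61 40 80 0 0 0 0.2;61 40 110 0 0 0 0.2;61 40 130 0 0 0 0.2;61 40 144 0 0 0 0.2;61 40 144 0 0 0 0.2;61 40 144 0 0 0 1;61 40 144 0 0 0 1;61 40 144 0 0 0 1;61 40 144 0 0 0 1;61 40 144 0 0 0 1;61 40 144 0 0 0 1;61 40 144 0 0 0 1",
  grip_force=25,
)

```text
clock: 48.85
tcp_pos: [396.3, 141.5, 85.8]
eef_rot: [-179.9, 0.1, -149.6]
ft_force: [4.1, -15.7, 3.7]
gripper_width: 12.7
grasp_force: 25.0
```

servo_tool(
  rows="0 -2 0 0 0 0 1;0 -2 0 0 0 0 1;0 -2 0 0 0 8 1;0 -2 0 0 0 16 1;0 -2 0 0 0 24 1;0 -2 0 0 0 32 1;0 -2 0 0 0 40 1;0 -2 0 0 0 48 1;0 -2 0 0 0 56 1;0 -2 0 0 0 64 1;0 -2 0 0 0 72 1;0 -2 0 0 0 80 1;0 -2 0 0 0 83 1;0 -2 0 0 0 83 1",
)

```text
clock: 50.25
tcp_pos: [395.2, 138.1, 85.7]
eef_rot: [-179.8, 0.1, 127.5]
ft_force: [-2.7, -36.2, 13.6]
gripper_width: 13.0
grasp_force: 25.5
```

servo_tool(
  rows="0 0 0 0 0 0 0.2;0 0 0 0 0 0 0.2;0 0 0 0 0 0 0.2;0 0 0 0 0 0 0.2;0 0 0 0 0 0 0.2;0 0 -50 0 0 0 0.2;0 0 -100 0 0 0 0.2;0 0 -100 0 0 0 0.2",
)

```text
clock: 51.05
tcp_pos: [398.2, 141.2, 189.9]
eef_rot: [179.6, 0.2, 127.4]
ft_force: [1.3, -0.0, -0.3]
gripper_width: 38.2
grasp_force: 0.0
```

```bash
python3 - <<'E'
from h import *
rel((434.5,71,186,210.4),(434.5,71,85,210.4))
E
```

```text
row -78 -14 4 0.2 0.5 -83.0 n~9.7
row -77 -15 105 0.2 0.5 -83.0 n~9.7
```

```bash
python3 - <<'E'
from h import *
rel((435.5,69,186,210.4),(435.5,69,85,210.4))
E
```

```text
row -80 -14 4 0.2 0.5 -83.0 n~9.7
row -80 -15 105 0.2 0.5 -83.0 n~9.7
```

servo_tool(
  rows="-80 -14 0 0 0 -83 0.2;-80 -14 0 0 0 -83 0.2;-80 -14 0 0 0 -83 0.2;-80 -14 0 0 0 -83 0.2;-80 -14 0 0 0 -83 0.2;-80 -14 0 0 0 -83 0.2;-80 -14 0 0 0 -83 0.2;-80 -14 0 0 0 -83 0.2;-80 -14 0 0 0 -83 0.2;-80 -14 0 0 0 -83 0.2;-80 -14 0 0 0 -83 0.2;-80 -14 0 0 0 -83 0.2;-80 -14 45 0 0 -83 0.2;-80 -14 80 0 0 -83 0.2;-80 -14 102 0 0 -83 0.2;-80 -14 102 0 0 -83 0.2;-80 -14 102 0 0 -83 0.2",
)

```text
clock: 52.75
tcp_pos: [433.6, 68.7, 82.6]
eef_rot: [180.0, -0.0, -149.8]
ft_force: [-0.4, -0.5, -0.1]
gripper_width: 38.0
grasp_force: 0.0
```

servo_tool(
  rows="0 0 0 0 0 0 1;0 0 0 0 0 0 1;0 0 0 0 0 0 1;0 0 0 0 0 0 1;0 0 0 0 0 0 1;0 0 0 0 0 0 1;0 0 0 0 0 0 1",
)

```text
clock: 53.45
tcp_pos: [433.0, 69.7, 83.3]
eef_rot: [179.9, -0.0, -149.7]
ft_force: [-2.0, 15.0, 3.7]
gripper_width: 12.8
grasp_force: 25.0
```

servo_tool(
  rows="0 2 0 0 0 0 1;0 2 0 0 0 0 1;0 2 0 0 0 8 1;0 2 0 0 0 16 1;0 2 0 0 0 24 1;0 2 0 0 0 32 1;0 2 0 0 0 40 1;0 2 0 0 0 48 1;0 2 0 0 0 56 1;0 2 0 0 0 64 1;0 2 0 0 0 72 1;0 2 0 0 0 80 1;0 2 0 0 0 83 1;0 2 0 0 0 83 1",
)

```text
clock: 54.85
tcp_pos: [433.2, 71.0, 83.3]
eef_rot: [179.9, 0.0, 127.3]
ft_force: [1.8, 10.6, -0.3]
gripper_width: 13.6
grasp_force: 25.7
```

servo_tool(
  rows="0 0 0 0 0 0 0.2;0 0 0 0 0 0 0.2;0 0 0 0 0 0 0.2;0 0 0 0 0 0 0.2;0 0 0 0 0 0 0.2;0 0 -50 0 0 0 0.2;0 0 -100 0 0 0 0.2;0 0 -180 0 0 0 0.2;0 0 -180 0 0 0 0.2;0 0 -180 0 0 0 0.2;0 0 -180 0 0 0 0.2;0 0 -180 0 0 0 0.2",
)

```text
clock: 56.05
tcp_pos: [432.3, 70.2, 262.0]
eef_rot: [-179.9, -0.1, 127.4]
ft_force: [-0.2, 0.1, 0.3]
gripper_width: 38.0
grasp_force: 0.0
```

```bash
python3 - <<'E'
from h import *
p=grab("wrist"); a=grab("side")
w=cv2.resize(p["frame"][60:300],(640,300)); s=cv2.resize(a["frame"][100:205,130:310],(514,300),interpolation=cv2.INTER_CUBIC)
cv2.imwrite("pics/f.png",np.vstack([w,cv2.copyMakeBorder(s,0,0,0,126,0)]))
E
```

View pics/f.png

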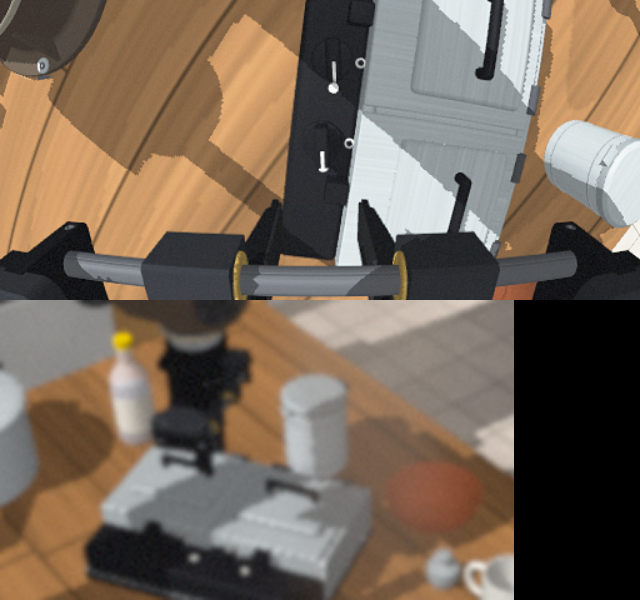

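Both pointers, at (334,75) and (322,160), now point at the solid dots. Both lids are shut and the arm is clear of everything.

```bash
python3 -c "
from h import *
print(robot.job_done())"
```

```text
the job is handed in; nothing more can be done
None
```

The job is handed in, with no verdict returned: three potatoes are in the left pan and one corn cob in the right, both lids were pressed shut and look fully closed in the pictures, and both knobs point to on.

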